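# Unscrew the spring-loaded canister cap and park it on the flat tin

### The arm

A 6-joint arm with a two-finger parallel gripper is mounted at the origin on a cart in front of the work surface, level with it; the furniture and walls round the work are solid. World frame = base frame: x ahead of the robot, y to its left, z up, the work surface at z = 0. Lengths are in m, angles in rad, forces in N, time in s.
With the tool pointing down it reaches from about 0.25 to 0.725 m from the base axis. Payload 9.7 kg.
Tool frame: the origin (TCP) lies at the very end of the fingers, on their centre line; the grasp point (between the pads) lies env.grip_point_offset behind it (env.grip_point_offset is the distance from the TCP to the grasp point, in m); z points along the fingers, y is the direction in which the jaws open and shut (so a half turn about z gives the same grasp; the last joint's range is limited). The gripper opens to 85 mm and grips with 20 to 120 N. Pads are 22 mm wide; open, the fingers measure 114 mm over their backs; the gripper's body (76 mm by 85 mm) begins 54 mm behind the grasp point. The pads swing forward as they close: fully open they stand 13 mm farther back than shut.
Start: joints at [1.297, 0.087, 0.176, 1.66, 0, 1.571], TCP at [0.149, 0.53, 0.231] pointing down, gripper open.
Joint ranges: [-3.13, 3.13], [-0.85, 1.81], [-1.15, 1.24], [-2.2, 2.28], [-1.44, 1.52], [-3.14, 3.14]. Speed limits (rad/s): [2.22, 2.22, 2.57, 3.14, 3.14, 3.14].

### API

Orientations are given as a rotation vector (axis times angle).
In Python, from cell import env gives the robot as it stands.
- The arm moves only by the shell command python3 -m pendant 'ROWS' [FORCE]. ROWS is JSON, a list of rows, each a list of 5 numbers: the opening, from 0 (shut) to 1 (fully open), then the shift along the tool's x, y, z in cm, then the turn about the tool's z in rad. A call has 1 to 20 rows; each row is the pose to reach, as a shift and turn from the pose commanded when the call began, along the tool's axes at that moment; what a row does not reach only later rows make up. A row lasts 1/12 s, in which the tool goes at most 41.7 mm and 7.16 degrees, less where a joint would pass 70% of its speed; a pose out of reach is approached as far as the arm can. A call with a gripper value outside its range is refused whole. The fingers move at their own pace and stop on an object; FORCE is the grip in N (left out, the last holds). Time passes only in rows, so rows that repeat a pose let the fingers close. It gives the time, the measured TCP pose, the force and the opening at its end, in the units of the state.
- env.read_state(): the state, without advancing time (a new reading comes with each control period).
- env.capture(name): name is "scene" or "top" or "wrist"; returns the picture (400x640x3 uint8, blue, green, red); there is no depth.
- env.get_calibration(name): a dict with "mtx" (3x3 intrinsics, pixels), "cam_to_world" (4x4, takes a point from camera to world coordinates); the wrist camera has in their place "hand_eye" (4x4, takes a point from camera to tool coordinates, whose origin is the TCP and whose axes are the flange's). Camera axes: x right, y up, looking along -z (the intrinsics and any distortion apply to the point x, -y, -z); pixel columns grow to the right and rows downward; lengths in m; the calibration is good to about 2 mm. The wrist camera is an equidistant fisheye: a pixel r from the principal point sees the ray r / f radians off the axis. A picture is of the moment at which its call begins: read the wrist's pose just before it. get_calibration takes no time and is no camera call.
- env.close_job(): hands the job in, once; it reports no verdict.
The state is a dict: "clock": time; "joint_pos": joint angles; "dq": joint speeds; "joint_efforts": joint torques, N m; "eef_pos": TCP position; "tcp_rot": TCP orientation; "contact_force": force on the tool from outside, world axes, zero at the start; "moment": the same for the moment, N m; "width": finger opening in m.
Only numpy, scipy, OpenCV 4.12 (cv2) and the standard library are available. Lean on these libraries where they do the work, as an engineer would, in place of code of your own. Each camera call takes 0.05 s, during which the arm holds its last target.

### The job

Unscrew the cap of the spring-loaded colour-stick canister, letting it rise on its thread as you turn and never forcing it, and keep hold of it as it comes free so that the spring cannot throw it off. Then set the cap down gently, mouth down, on the middle of the flat tin's lid and let go, leaving the tin and the other things where they are.

Things in the scene. Friction and masses are not known exactly. Their poses are not given: they have to be found in the camera images.
- canister: Colour-stick canister: aluminium tube 42 mm across, upright on a wooden base board 84x84x14 mm that is fixed and cannot move. Origin on the tube's axis at table height, z up. Shoulder 70 mm above the table, above it a threaded neck, 38 mm over the thread, up to 95 mm.
- neck_rim (a point): Centre of the neck's upper rim, 95 mm above the table, under the cap. Right-hand thread: the cap comes off anticlockwise seen from above, after 0.9 to 1.1 turns (varies), in several twists; its rise per turn is not given. In the neck a sprung brass disc pushes the cap up with 3 to 7 N over 27 mm of travel and throws it off when the thread lets go.
- cap: Black ribbed round screw cap, 49 mm across, 30 mm high, about 60 g, open below. Origin at the centre of its lower rim, z up along its axis. Screwed on, its rim is about 73 mm and its top 103 mm above the table, with 1 mm side play. The spring holds it against the thread: let go, it does not turn back.
- flat_tin: Flat closed tin box, dull copper brown, 75x118x25 mm, 0.35 kg, loose. Origin at the centre of its underside, z up, its long side along y. Its lid is flat, 24 mm above the table, and does not need opening.
- oblong_block: Bystander: dark wooden hand printing block with a ridge grip, 57x87x55 mm; origin at the centre of its underside.
- thread_spool: Bystander: spool of red thread standing on end, 38 mm across, 50 mm high; origin at the centre of its underside.
- open_tin: Bystander: small open brown tin, 52 mm across, 70 mm high; origin at the centre of its underside.

How it is judged:
On the way, in this order (a step that is already met when the one before it is completed fails the run):
1. the cap has been unscrewed part of the way: it has risen to 80 mm on its thread (z of cap in the frame of canister above 0.08 m), for 0.1 s.
2. the cap is off the thread and in the gripper (z of cap in the frame of canister above 0.105 m and contact force between the fingers and cap above 1 N), for 0.1 s.
At the end, for the whole second after the job is handed in: The cap stands mouth down and at rest on the lid of the flat tin, its centre within 20 mm across and 35 mm along of the tin's middle, tilted less than 0.12 rad; the tin has moved less than 30 mm (x of cap in the frame of flat_tin between -0.02 and 0.02 m and y of cap in the frame of flat_tin between -0.035 and 0.035 m and z of cap in the frame of flat_tin between 0.02 and 0.029 m and angle between cap's own z axis and vertical below 0.12 rad and linear speed of cap below 0.02 m/s and distance of flat_tin from where it was at the start of the episode below 0.03 m); the robot touches nothing.
It fails at once if the cap is forced: more than 40 N, of which the spring makes 12 between cap and canister (contact force between cap and canister above 40 N).
It fails at once if the cap comes off the thread while nobody holds it (z of cap in the frame of canister above 0.092 m and horizontal distance between cap and canister below 0.04 m and contact force between the fingers and cap below 0.2 N).
It fails at once if the cap is dropped or flies off: faster than 0.6 m/s while not held (linear speed of cap above 0.6 m/s and contact force between the fingers and cap below 0.2 N).
It fails at once if a bystander is shifted by more than 30 mm (distance of any of oblong_block, thread_spool, open_tin from where it was at the start of the episode above 0.03 m).
It also fails if it takes over 70 s, if anything falls off the work surface, if the arm or the gripper's body presses on something with over 40 N, if the wrist force passes 120 N, or if a joint passes its speed limit or range.

## Working session

There is one attempt and no reset: what is moved stays moved. The work goes in short steps, Python scripts to look and compute and a shell command to move; the robot and the scene stay as the last step left them, time stands still between calls to the robot, and variables do not carry over. Pictures are saved under pics/ and viewed, and the job is handed in when it is done.

```bash
ls; mkdir -p pics
python3 - <<'E'
from cell import env
import cv2
s=env.read_state(); print(s); print(env.grip_point_offset)
for n in ("scene","top","wrist"):
    im=env.capture(n); cv2.imwrite(f"pics/{n}0.png",im)
    c=env.get_calibration(n); print(n,c)
E
```

```text
pics
{'clock': 0.0, 'joint_pos': array([ 1.29700251e+00,  8.74627794e-02,  1.75144241e-01,  1.65982049e+00,
       -3.28723071e-05,  1.57079181e+00]), 'dq': array([ 0.00050061, -0.00104909,  0.00026318,  0.00070914,  0.00116458,
       -0.00081559]), 'joint_efforts': array([ 7.18933297e-04, -5.20392609e+01,  4.64797461e+01,  1.65958417e-02,
        4.09436188e-05,  4.04824164e-05]), 'eef_pos': array([0.14865788, 0.52928543, 0.23058678]), 'tcp_rot': array([-4.28704536e-01, -3.11205169e+00,  2.09631957e-03]), 'contact_force': array([-1.03023561,  0.07074825,  0.4493248 ]), 'moment': array([-0.04749425,  0.00586851, -0.03526814]), 'width': 0.08544452742196544}
0.0187
scene {'mtx': array([[491.80788113,   0.        , 324.30234187],
       [  0.        , 491.80788113, 202.79193951],
       [  0.        ,   0.        ,   1.        ]]), 'cam_to_world': array([[ 0.54326849,  0.54802428, -0.63602573,  0.05532477],
       [-0.83941982,  0.36835582, -0.39961025, -0.34616318],
       [ 0.01528766,  0.75098827,  0.66013856,  0.65570398],
       [ 0.        ,  0.        ,  0.        ,  1.        ]
[... 255 characters left out ...]
[-0.9998577 ,  0.01146423, -0.01237508, -0.0037649 ],
       [-0.01117294,  0.09956689,  0.99496814,  0.91578895],
       [ 0.        ,  0.        ,  0.        ,  1.        ]])}
wrist {'mtx': array([[309.70691629,   0.        , 320.47394618],
       [  0.        , 309.70691629, 197.74278728],
       [  0.        ,   0.        ,   1.        ]]), 'hand_eye': array([[-8.57851529e-04,  9.53786595e-01,  3.00483602e-01,
         7.69180839e-02],
       [ 9.99999098e-01,  5.07681252e-04,  1.24343285e-03,
        -1.39780237e-03],
       [ 1.03341970e-03,  3.00484398e-01, -9.53786170e-01,
        -1.41974939e-01],
       [ 0.00000000e+00,  0.00000000e+00,  0.00000000e+00,
         1.00000000e+00]])}
```

View pics/top0.png

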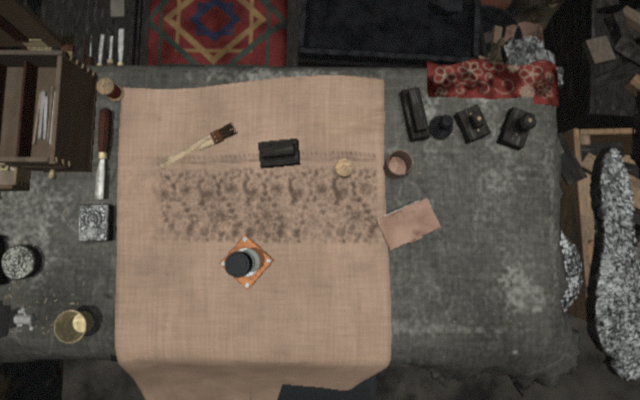

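View pics/scene0.png

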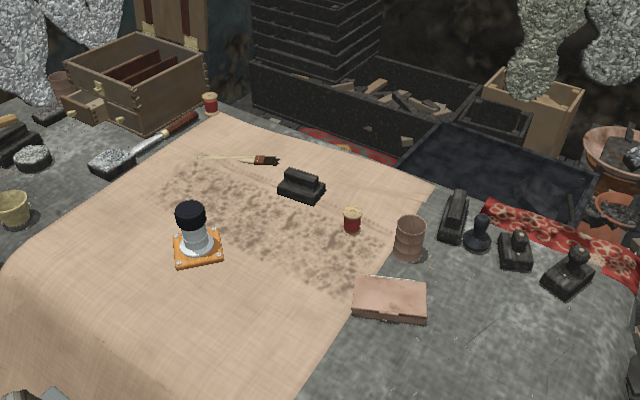

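View pics/wrist0.png

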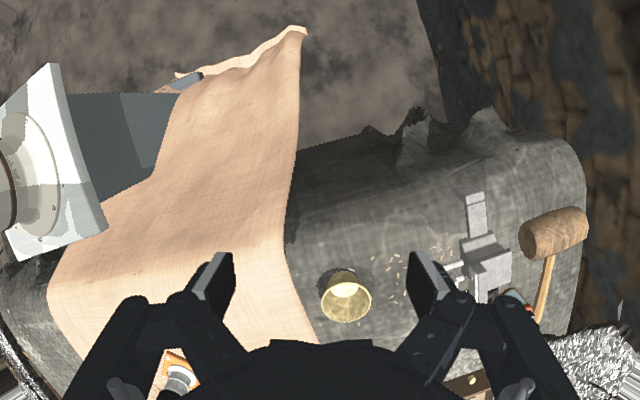

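The top view shows the capped canister at about (240,263), the flat tin at (408,223), the block at (279,152), the spool at (343,168) and the open tin at (398,163). Next I'll measure them.

```bash
cat > h.py <<'E'
import numpy as np, cv2
from cell import env
def ray(n,u,v):
    c=env.get_calibration(n);K=c["mtx"];T=c["cam_to_world"]
    d=T[:3,:3]@np.array([(u-K[0,2])/K[0,0],-(v-K[1,2])/K[1,1],-1.]);return T[:3,3],d
def onz(n,u,v,z):
    o,d=ray(n,u,v);return o+d*(z-o[2])/d[2]
def proj(n,p):
    c=env.get_calibration(n);K=c["mtx"];T=c["cam_to_world"]
    q=T[:3,:3].T@(np.asarray(p)-T[:3,3]);return K[0,0]*q[0]/-q[2]+K[0,2],K[1,1]*-q[1]/-q[2]+K[1,2]
E
python3 - <<'E'
import sys;sys.path.insert(0,'.')
from h import *
t=cv2.imread('pics/top0.png');s=cv2.imread('pics/scene0.png')
def crop(im,x0,y0,x1,y1,k): return cv2.resize(im[y0:y1,x0:x1],None,fx=k,fy=k,interpolation=cv2.INTER_CUBIC)
a=crop(t,210,225,290,300,5);b=crop(t,365,140,445,255,5)
cv2.imwrite('pics/ct.png',a);cv2.imwrite('pics/tt.png',b)
# base board (orange) in top: mask
hsv=cv2.cvtColor(t,cv2.COLOR_BGR2HSV)
m=cv2.inRange(hsv,(3,140,90),(22,255,255));m[:225]=0;m[300:]=0;m[:,:210]=0;m[:,290:]=0
p=cv2.findNonZero(m);r=cv2.minAreaRect(p);print('board',len(p),r)
print('board centre',onz('top',*r[0],0.014),[onz('top',*q,0.014)[:2].round(4) for q in cv2.boxPoints(r)])
# cap black
m=((t.max(2)<50)*255).astype(np.uint8);m[:240]=0;m[290:]=0;m[:,:215]=0;m[:,275:]=0
p=cv2.findNonZero(m);print('cap',len(p),cv2.boundingRect(p),cv2.minEnclosingCircle(p))
# tin
hb=cv2.GaussianBlur(t,(3,3),0).astype(int)
m=(((hb[...,2]-hb[...,0])>25)*255).astype(np.uint8);m[:195]=0;m[255:]=0;m[:,:386]=0;m[:,445:]=0
m=cv2.morphologyEx(m,cv2.MORPH_OPEN,np.ones((3,3)))
p=cv2.findNonZero(m);r=cv2.minAreaRect(p);print('tin',len(p),r);print([onz('top',*q,0.025).round(4) for q in cv2.boxPoints(r)])
E
```

```text
board 198 ((246.37570190429688, 261.6381530761719), (36.94171905517578, 37.759342193603516), 41.987213134765625)
board centre [0.45048504 0.16867081 0.014     ] [array([0.4462, 0.2243]), array([0.5059, 0.1727]), array([0.4547, 0.113 ]), array([0.3957, 0.1647])]
cap 72 (227, 253, 25, 23) ((239.0, 263.0), 12.649210929870605)
tin 1785 ((406.0000305175781, 225.00003051757812), (35.7770881652832, 61.715476989746094), 63.43495178222656)
[array([ 0.5352, -0.0917,  0.025 ]), array([ 0.5947, -0.2078,  0.025 ]), array([ 0.5278, -0.2404,  0.025 ]), array([ 0.4691, -0.125 ,  0.025 ])]
```

View pics/ct.png

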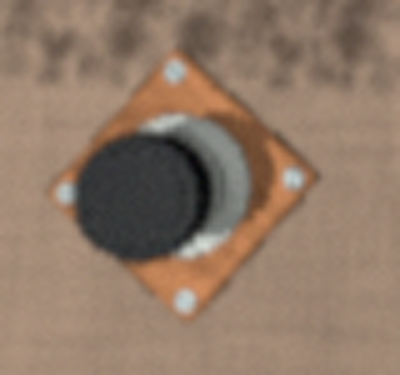

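View pics/tt.png

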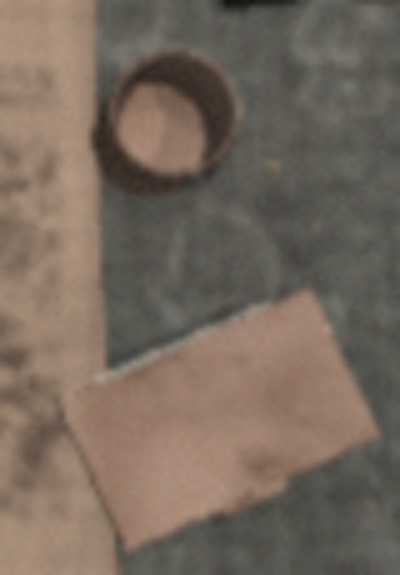

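Run:
```python
import sys;sys.path.insert(0,'.')
from h import *
f=lambda x,y,a,b,k=5:((x+.5)/k-.5+a,(y+.5)/k-.5+b)
print('cap top',onz('top',*f(142.5,196.5,210,225),.103))
for q in [(180,50),(320,177),(187,320),(48,190)]: print('bd',onz('top',*f(*q,210,225),.014).round(4))
P=[]
for q in [(310,290),(380,437),(125,550),(65,403)]: P.append(onz('top',*f(*q,365,140),.0245))
P=np.array(P);print(P.round(4),P.mean(0)); e=[np.linalg.norm(P[i]-P[(i+1)%4]) for i in range(4)];print(e)
s=cv2.imread('pics/scene0.png')
def crop(im,x0,y0,x1,y1,k): return cv2.resize(im[y0:y1,x0:x1],None,fx=k,fy=k,interpolation=cv2.INTER_CUBIC)
cv2.imwrite('pics/cs.png',crop(s,160,190,240,280,5));cv2.imwrite('pics/ts.png',crop(s,335,205,445,335,4))
for n,p in dict(board=(.4505,.1687,.014),captop=(.4505,.1687,.103),tin=P.mean(0)).items(): print(n,proj('scene',p))
```

```text
cap top [0.45130388 0.16729798 0.103     ]
bd [0.5073 0.1721 0.014 ]
bd [0.4547 0.1112 0.014 ]
bd [0.3945 0.1656 0.014 ]
bd [0.4477 0.2261 0.014 ]
[[ 0.5897 -0.21    0.0245]
 [ 0.5282 -0.2385  0.0245]
 [ 0.4799 -0.1318  0.0245]
 [ 0.5408 -0.1068  0.0245]] [ 0.53467254 -0.17177041  0.0245    ]
[np.float64(0.06777183423023854), np.float64(0.11713564179545362), np.float64(0.06586014171169687), np.float64(0.11415917783052769)]
board (np.float64(197.36580574421708), np.float64(245.06145837562067))
captop (np.float64(189.10656356720102), np.float64(208.09072331715578))
tin (np.float64(389.17829835638935), np.float64(294.2195478096173))
```

View pics/cs.png

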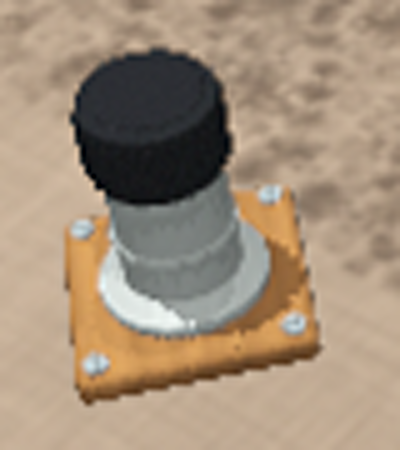

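View pics/ts.png

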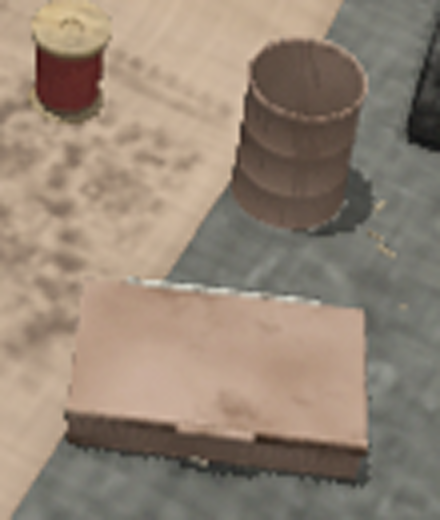

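Run:
```python
import sys;sys.path.insert(0,'.')
from h import *
f=lambda x,y,a,b,k=5:((x+.5)/k-.5+a,(y+.5)/k-.5+b)
print('cap',onz('scene',*f(148,98,160,190),.103))
P=np.array([onz('scene',*f(*q,335,205,4),.0245) for q in [(365,308),(367,445),(68,412),(88,283)]])
print(P.round(4),P.mean(0),[np.linalg.norm(P[i]-P[(i+1)%4]).round(4) for i in range(4)])
from scipy.spatial.transform import Rotation as R
s=env.read_state();print(R.from_rotvec(s['tcp_rot']).as_matrix().round(3))
for a,b in ((.5897,-.21),(.5408,-.1068)):pass
```

```text
cap [0.44857994 0.16659659 0.103     ]
[[ 0.5915 -0.2104  0.0245]
 [ 0.5291 -0.2391  0.0245]
 [ 0.4786 -0.1347  0.0245]
 [ 0.5397 -0.1084  0.0245]] [ 0.53473125 -0.17315388  0.0245    ] [np.float64(0.0687), np.float64(0.116), np.float64(0.0666), np.float64(0.1145)]
[[-0.963  0.27  -0.   ]
 [ 0.27   0.963 -0.001]
 [ 0.    -0.001 -1.   ]]
```

Measurements so far: the cap axis is at about (0.450, 0.1675), and both views agree within 3 mm. The lid's middle is at about (0.535, -0.172), with sides measuring about 67x116 mm. I'll move to above the cap.

```bash
python3 -m pendant '[[1,-4,-2.7,0,0.12],[1,-8,-5.4,0,0.24],[1,-12,-8.1,0,0.36],[1,-16,-10.8,0,0.5],[1,-19,-13,1,0.62],[1,-22,-15,2,0.74],[1,-25,-17,3,0.86],[1,-28,-19,4,0.98],[1,-31,-21.2,5,1.1],[1,-34,-23.3,6,1.2],[1,-37,-25.3,7,1.3],[1,-38.8,-26.7,8,1.4],[1,-38.8,-26.7,8,1.5],[1,-38.8,-26.7,8,1.6],[1,-38.8,-26.7,8,1.7],[1,-38.8,-26.7,8,1.8],[1,-38.8,-26.7,8,1.9],[1,-38.8,-26.7,8,2.0],[1,-38.8,-26.7,8,2.1],[1,-38.8,-26.7,8,2.2]]' 20
python3 - <<'E'
from cell import env
import cv2
s=env.read_state();print(s)
cv2.imwrite('pics/w1.png',env.capture('wrist'));cv2.imwrite('pics/s1.png',env.capture('scene'))
E
```

```text
clock: 1.82
eef_pos: [0.4499, 0.1675, 0.151]
tcp_rot: [2.971, 1.022, -0.001]
contact_force: [-0.4, -0.2, 0.1]
width: 0.0855
{'clock': 1.8167, 'joint_pos': array([ 3.56374249e-01, -9.47456693e-02, -1.60156250e-01,  1.50591800e+00,
        2.43586169e-06,  2.83513197e+00]), 'dq': array([ 1.91612001e-03,  1.54458449e-04, -1.36661622e-03,  1.45271830e-03,
        1.61197101e-03,  1.19198389e+00]), 'joint_efforts': array([-1.80193875e-02, -4.10560298e+01,  4.70682371e+01,  6.39266407e-03,
       -2.09795612e-04, -1.98319718e+00]), 'eef_pos': array([0.44991398, 0.16748978, 0.15102789]), 'tcp_rot': array([ 2.97062333e+00,  1.02221942e+00, -8.35893530e-04]), 'contact_force': array([-0.38816321, -0.23311443,  0.1196793 ]), 'moment': array([-0.02257234, -0.00043656, -0.05425162]), 'width': 0.08552761656467439}
```

View pics/w1.png

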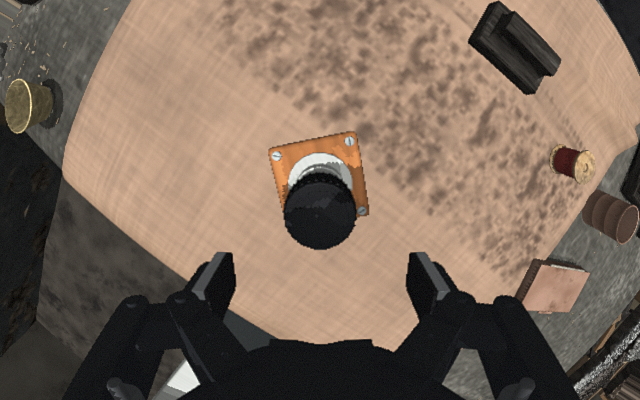

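The wrist view shows the cap between the jaws: its black disc is centred near (320,212) with a radius of about 36 px. I'll turn that into a position.

```bash
cat >> h.py <<'E'
from scipy.spatial.transform import Rotation as R
def wray(u,v,s):
    c=env.get_calibration('wrist');K=c['mtx'];H=c['hand_eye']
    x,y=(u-K[0,2])/K[0,0],(v-K[1,2])/K[1,1];r=np.hypot(x,y);k=np.sin(r)/r if r>1e-9 else 1
    d=np.array([x*k,-y*k,-np.cos(r)])
    Rt=R.from_rotvec(s['tcp_rot']).as_matrix()
    return s['eef_pos']+Rt@H[:3,3],Rt@H[:3,:3]@d
def wonz(u,v,z,s):
    o,d=wray(u,v,s);return o+d*(z-o[2])/d[2]
E
python3 - <<'E'
import sys;sys.path.insert(0,'.')
from h import *
im=cv2.imread('pics/w1.png');print(env.read_state()['clock'])
s=dict(eef_pos=np.array([0.44991398, 0.16748978, 0.15102789]),tcp_rot=np.array([ 2.97062333e+00,1.02221942e+00,-8.35893530e-04]))
m=((im.max(2)<62)*255).astype(np.uint8);m[:168]=0;m[252:]=0;m[:,:275]=0;m[:,365:]=0
m=cv2.morphologyEx(m,cv2.MORPH_OPEN,np.ones((3,3)))
cs,_=cv2.findContours(m,cv2.RETR_EXTERNAL,cv2.CHAIN_APPROX_NONE);c=max(cs,key=cv2.contourArea)
print(cv2.boundingRect(c),cv2.contourArea(c))
# lower half of the outline belongs to the top rim: ray to z=.103 and fit circle
p=np.array([wonz(u,v,.103,s)[:2] for u,v in c[:,0] if v>208])
A=np.c_[2*p,np.ones(len(p))];sol=np.linalg.lstsq(A,(p**2).sum(1),rcond=None)[0]
print(sol[:2],np.sqrt(sol[2]+sol[0]**2+sol[1]**2))
cv2.imwrite('pics/w1c.png',cv2.resize(im[120:270,240:400],None,fx=4,fy=4))
E
```

```text
1.9167
(284, 172, 73, 77) 4261.0
[0.45231634 0.16922023] 0.023403344376701295
```

View pics/w1c.png

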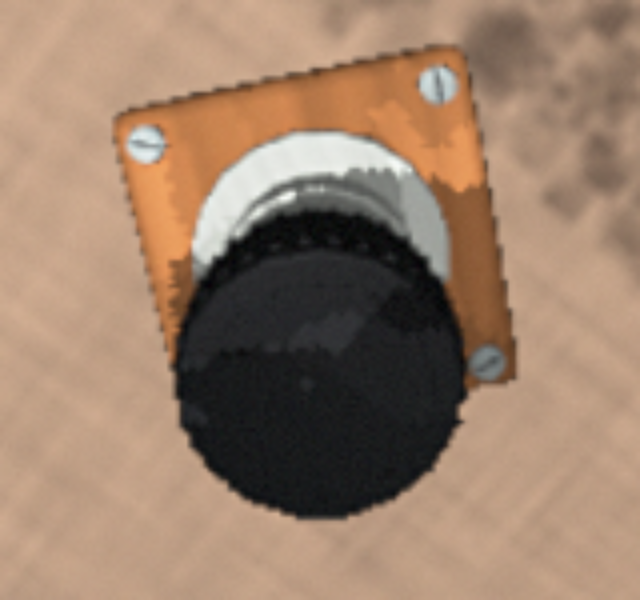

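Run:
```python
import sys;sys.path.insert(0,'.')
from h import *
s=dict(eef_pos=np.array([0.44991398, 0.16748978, 0.15102789]),tcp_rot=np.array([ 2.97062333e+00,1.02221942e+00,-8.35893530e-04]))
print(wonz(319.8,215.6,.103,s),wonz(316.3,215.8,.103,s))
# board corners at z=.014
f=lambda x,y:((x+.5)/4-.5+240,(y+.5)/4-.5+120)
for q in [(115,115),(462,45),(515,378)]: print(wonz(*f(*q),.014,s))
a,b=wonz(*f(115,115),.014,s),wonz(*f(515,378),.014,s);print((a+b)/2,np.linalg.norm(a-b))
t=env.read_state();M=R.from_rotvec(t['tcp_rot']).as_matrix();print(t['eef_pos'],M.round(4),t['joint_pos'][5])
for c in ((.4505,.1675),(.452,.169)):
  d=np.array([*c,.0])-t['eef_pos'];print(M.T@d*100)
```

```text
[0.45274486 0.16924498 0.103     ] [0.45122197 0.17097015 0.103     ]
[0.44860509 0.22583064 0.014     ]
[0.50956635 0.17331946 0.014     ]
[0.45593361 0.11222135 0.014     ]
[0.45226935 0.169026   0.014     ] 0.11384541933090973
[0.44995245 0.16749057 0.1510605 ] [[ 7.863e-01  6.179e-01 -4.000e-04]
 [ 6.179e-01 -7.863e-01 -2.000e-04]
 [-4.000e-04 -1.000e-04 -1.000e+00]] 2.831909933004941
[ 0.05003201  0.0346527  15.106027  ]
[2.60655017e-01 9.39522564e-03 1.51059404e+01]
```

```bash
python3 -m pendant '[[1,0.15,0,2,0],[1,0.15,0,4,0],[1,0.15,0,5.5,0],[1,0.15,0,7,0],[1,0.15,0,8,0],[1,0.15,0,8,0]]' 20
python3 -m pendant '[[0.65,0,0,0,0],[0.65,0,0,0,0],[0.65,0,0,0,0],[0.65,0,0,0,0],[0.65,0,0,0,0]]' 20
python3 - <<'E'
from cell import env
import cv2
s=env.read_state();print(s['moment'])
cv2.imwrite('pics/w2.png',env.capture('wrist'));cv2.imwrite('pics/s2.png',env.capture('scene')[150:300,100:300].repeat(3,0).repeat(3,1))
E
```

```text
clock: 2.42
eef_pos: [0.4501, 0.168, 0.0691]
tcp_rot: [2.967, 1.033, -0.005]
contact_force: [-0.3, 0.5, 0.0]
width: 0.085
clock: 2.83
eef_pos: [0.4516, 0.1686, 0.0719]
tcp_rot: [-2.968, -1.03, -0.002]
contact_force: [-0.9, 1.3, 0.3]
width: 0.0551
[ 0.0408448   0.04071949 -0.02000879]
```

View pics/w2.png

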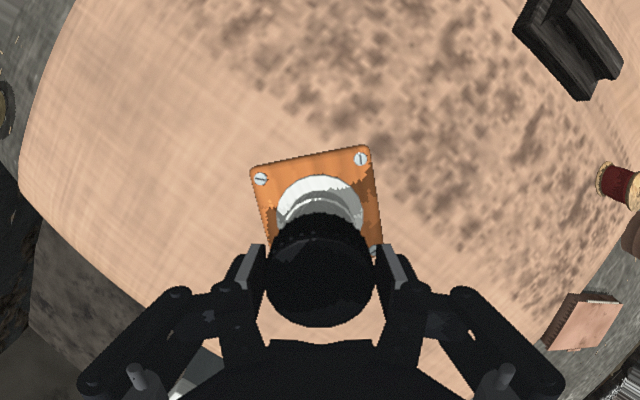

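View pics/s2.png

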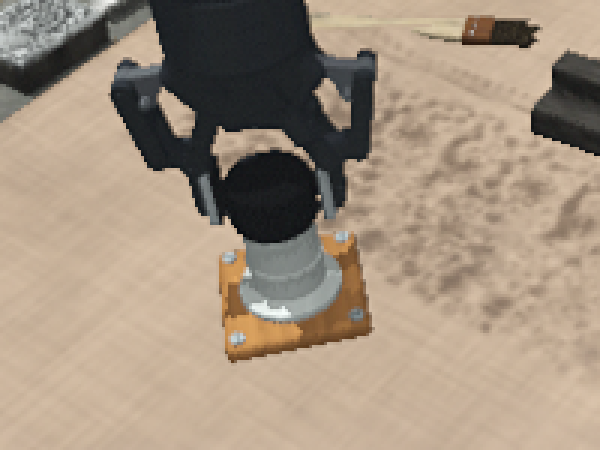

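The jaws straddle the cap roughly evenly: pads at columns ~262 and ~377, cap from 265 to 372. I'll close gently now.

```bash
python3 -m pendant '[[0.6,0,0,0,0],[0.58,0,0,0,0],[0.56,0,0,0,0],[0.54,0,0,0,0],[0.52,0,0,0,0],[0.5,0,0,0,0],[0.45,0,0,0,0],[0.4,0,0,0,0]]' 20
python3 - <<'E'
from cell import env
s=env.read_state();print(s['contact_force'],s['moment'],s['width'],s['eef_pos'],s['joint_pos'][5])
E
```

```text
clock: 3.6
eef_pos: [0.4513, 0.1686, 0.0715]
tcp_rot: [-2.968, -1.03, -0.0]
contact_force: [-3.5, 3.1, 5.4]
width: 0.0486
[-3.45522768  3.1231668   5.40828811] [ 0.50440742  0.65400661 -0.02175388] 0.04859846812206085 [0.45126624 0.16862263 0.07150571] 2.8311308797058468
```

```bash
cat > st.py <<'E'
import sys;sys.path.insert(0,'.')
from h import *
s=env.read_state();M=R.from_rotvec(s['tcp_rot']).as_matrix()
print('Ftool',(M.T@s['contact_force']).round(2),'Mtool',(M.T@s['moment']).round(3),'w',round(s['width'],4),'p',s['eef_pos'].round(4),'j6',s['joint_pos'][5].round(3),'t',s['clock'])
E
python3 -m pendant '[[0.4,0,-0.05,-0.03,-0.08],[0.4,0,-0.05,-0.06,-0.16],[0.4,0,-0.05,-0.08,-0.25],[0.4,0,-0.05,-0.08,-0.25],[0.4,0,-0.05,-0.08,-0.25]]'; python3 st.py
```

```text
clock: 4.02
eef_pos: [0.4515, 0.1686, 0.0722]
tcp_rot: [2.818, 1.387, 0.001]
contact_force: [3.1, -0.4, 2.5]
width: 0.0486
Ftool [ 1.59  2.68 -2.46] Mtool [-0.389  0.151 -0.095] w 0.0486 p [0.4515 0.1686 0.0722] j6 2.585 t 4.0167
```

```bash
python3 -m pendant '[[0.4,0,0.02,-0.03,-0.08],[0.4,0,0.02,-0.06,-0.16],[0.4,0,0.02,-0.08,-0.25],[0.4,0,0.02,-0.08,-0.25],[0.4,0,0.02,-0.08,-0.25]]'; python3 st.py
python3 -m pendant '[[0.4,0,0,-0.03,-0.08],[0.4,0,0,-0.06,-0.16],[0.4,0,0,-0.08,-0.25],[0.4,0,0,-0.08,-0.25],[0.4,0,0,-0.08,-0.25]]'; python3 st.py
```

```text
clock: 4.43
eef_pos: [0.4514, 0.1685, 0.0728]
tcp_rot: [2.625, 1.725, 0.0]
contact_force: [4.0, -1.0, 0.9]
width: 0.0485
Ftool [ 0.65  4.03 -0.88] Mtool [-0.607  0.021 -0.118] w 0.0485 p [0.4514 0.1685 0.0728] j6 2.336 t 4.4333
clock: 4.85
eef_pos: [0.4509, 0.1685, 0.0732]
tcp_rot: [-2.39, -2.039, 0.001]
contact_force: [2.5, -2.9, -2.0]
width: 0.0486
Ftool [-2.46  2.9   2.02] Mtool [-0.291 -0.334 -0.021] w 0.0486 p [0.4509 0.1685 0.0732] j6 2.087 t 4.85
```

```bash
python3 -m pendant '[[0.4,0,0.03,-0.02,-0.1],[0.4,0,0.03,-0.04,-0.2],[0.4,0,0.03,-0.07,-0.3],[0.4,0,0.03,-0.1,-0.4],[0.4,0,0.03,-0.11,-0.5],[0.4,0,0.03,-0.11,-0.5],[0.4,0,0.03,-0.11,-0.5]]'; python3 st.py
```

```text
clock: 5.43
eef_pos: [0.4511, 0.1686, 0.0744]
tcp_rot: [-1.812, -2.566, 0.001]
contact_force: [1.4, -2.5, -3.2]
width: 0.0487
Ftool [-2.85  0.45  3.21] Mtool [-0.051 -0.428 -0.087] w 0.0487 p [0.4511 0.1686 0.0744] j6 1.588 t 5.4333
```

```bash
python3 -m pendant '[[0.4,0,0,-0.02,-0.1],[0.4,0,0,-0.03,-0.2],[0.4,0,0,-0.05,-0.3],[0.4,0,0,-0.07,-0.4],[0.4,0,0,-0.08,-0.5],[0.4,0,0,-0.08,-0.5],[0.4,0,0,-0.08,-0.5]]'; python3 st.py
python3 -m pendant '[[0.4,-0.02,0,-0.02,-0.1],[0.4,-0.02,0,-0.04,-0.2],[0.4,-0.02,0,-0.06,-0.3],[0.4,-0.02,0,-0.08,-0.4],[0.4,-0.02,0,-0.1,-0.5],[0.4,-0.02,0,-0.1,-0.5],[0.4,-0.02,0,-0.1,-0.5]]'; python3 st.py
```

```text
clock: 6.02
eef_pos: [0.4514, 0.1689, 0.0756]
tcp_rot: [-1.122, -2.934, -0.0]
contact_force: [2.8, -0.4, -2.3]
width: 0.0485
Ftool [-2.35  1.6   2.33] Mtool [-0.14  -0.424 -0.077] w 0.0485 p [0.4514 0.1689 0.0756] j6 1.088 t 6.0167
clock: 6.6
eef_pos: [0.4516, 0.1689, 0.0767]
tcp_rot: [0.361, 3.121, 0.001]
contact_force: [2.6, 0.6, -1.4]
width: 0.0481
Ftool [-2.4   1.23  1.37] Mtool [-0.26  -0.488 -0.062] w 0.0481 p [0.4516 0.1689 0.0767] j6 0.588 t 6.6
```

```bash
python3 -m pendant '[[0.4,-0.02,0.01,-0.02,-0.1],[0.4,-0.02,0.01,-0.05,-0.2],[0.4,-0.02,0.01,-0.07,-0.3],[0.4,-0.02,0.01,-0.09,-0.4],[0.4,-0.02,0.01,-0.12,-0.5],[0.4,-0.02,0.01,-0.12,-0.5],[0.4,-0.02,0.01,-0.12,-0.5]]'; python3 st.py
python3 -m pendant '[[0.4,0,0,-0.02,-0.1],[0.4,0,0,-0.05,-0.2],[0.4,0,0,-0.07,-0.3],[0.4,0,0,-0.09,-0.4],[0.4,0,0,-0.12,-0.5],[0.4,0,0,-0.12,-0.5],[0.4,0,0,-0.12,-0.5]]'; python3 st.py
python3 - <<'E'
from cell import env
import cv2
cv2.imwrite('pics/s3.png',env.capture('scene')[150:300,100:300].repeat(3,0).repeat(3,1))
E
```

```text
clock: 7.18
eef_pos: [0.4517, 0.169, 0.0779]
tcp_rot: [0.422, -3.113, -0.001]
contact_force: [2.9, 3.0, -1.1]
width: 0.0487
Ftool [-3.6   2.13  1.07] Mtool [-0.329 -0.528 -0.16 ] w 0.0487 p [0.4517 0.169  0.0779] j6 0.088 t 7.1833
clock: 7.77
eef_pos: [0.4517, 0.169, 0.079]
tcp_rot: [-1.179, 2.912, 0.001]
contact_force: [3.9, 4.6, -2.5]
width: 0.0483
Ftool [-6.02  0.63  2.47] Mtool [-0.238 -0.865 -0.212] w 0.0483 p [0.4517 0.169  0.079 ] j6 -0.412 t 7.7667
```

View pics/s3.png

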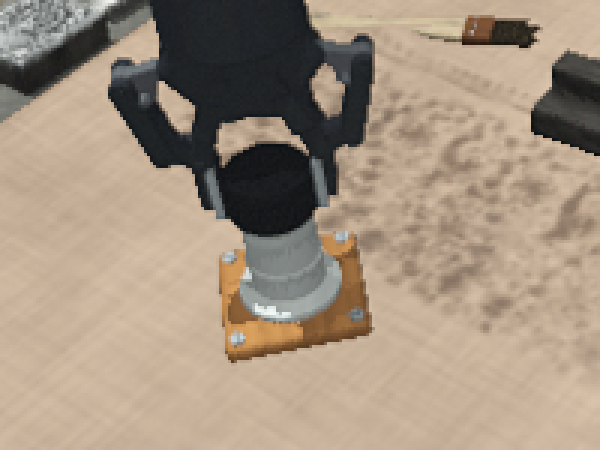

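Step one is behaving: the cap's lower edge went from row ~243 to ~235, and the tool rose 7.5 mm in 3.25 rad with small forces. I'll open, turn back 2.8 rad and regrip.

```bash
python3 -m pendant '[[0.6,0,0,0,0],[0.7,0,0,0,0],[0.7,0,0,0,0],[0.7,0,0,0,0],[0.7,0,0,0,0.1],[0.7,0,0,0,0.2],[0.7,0,0,0,0.3],[0.7,0,0,0,0.4],[0.7,0,0,0,0.5],[0.7,0,0,0,0.6],[0.7,0,0,0,0.7],[0.7,0,0,0,0.8],[0.7,0,0,0,0.9],[0.7,0,0,0,1.0],[0.7,0,0,0,1.1],[0.7,0,0,0,1.2],[0.7,0,0,0,1.3],[0.7,0,0,0,1.4]]'; python3 st.py
python3 -m pendant '[[0.7,0,0,0,0.1],[0.7,0,0,0,0.2],[0.7,0,0,0,0.3],[0.7,0,0,0,0.4],[0.7,0,0,0,0.5],[0.7,0,0,0,0.6],[0.7,0,0,0,0.7],[0.7,0,0,0,0.8],[0.7,0,0,0,0.9],[0.7,0,0,0,1.0],[0.7,0,0,0,1.1],[0.7,0,0,0,1.2],[0.7,0,0,0,1.3],[0.7,0,0,0,1.4],[0.7,0,0,0,1.4],[0.7,0,0,0,1.4]]'; python3 st.py
python3 - <<'E'
from cell import env
import cv2
cv2.imwrite('pics/w4.png',env.capture('wrist'))
cv2.imwrite('pics/s4.png',env.capture('scene')[150:300,100:300].repeat(3,0).repeat(3,1))
E
```

```text
clock: 9.32
eef_pos: [0.4517, 0.1685, 0.079]
tcp_rot: [-0.973, -2.987, 0.0]
contact_force: [1.0, 0.6, -0.3]
width: 0.0596
Ftool [-0.46  1.05  0.33] Mtool [-0.017  0.039 -0.021] w 0.0596 p [0.4517 0.1685 0.079 ] j6 0.987 t 9.3167
clock: 10.65
eef_pos: [0.4517, 0.1685, 0.079]
tcp_rot: [2.661, 1.669, -0.0]
contact_force: [-0.5, 0.7, 0.1]
width: 0.0599
Ftool [ 0.38 -0.73 -0.11] Mtool [-0.022 -0.042 -0.008] w 0.0599 p [0.4517 0.1685 0.079 ] j6 2.379 t 10.65
```

View pics/w4.png

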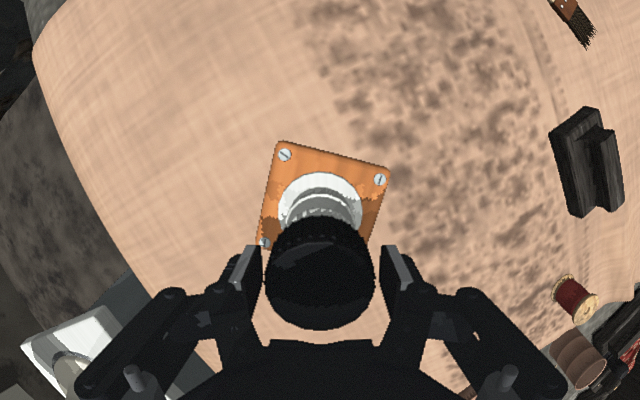

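View pics/s4.png

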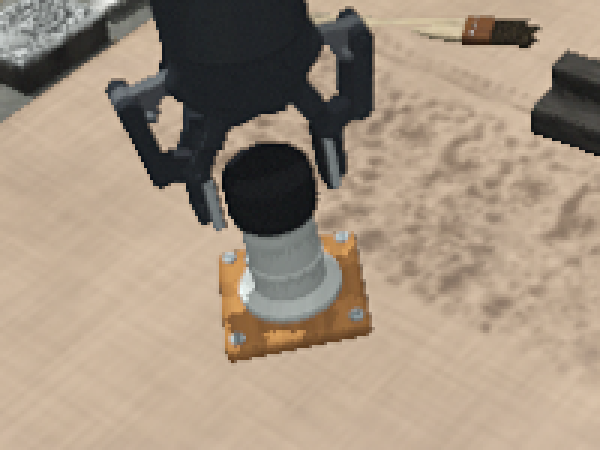

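```bash
python3 -m pendant '[[0.65,0,-0.06,0,0],[0.6,0,-0.06,0,0],[0.57,0,-0.06,0,0],[0.55,0,-0.06,0,0],[0.53,0,-0.06,0,0],[0.5,0,-0.06,0,0],[0.45,0,-0.06,0,0],[0.4,0,-0.06,0,0]]' 22; python3 st.py
python3 -m pendant '[[0.4,0,0,-0.02,-0.1],[0.4,0,0,-0.05,-0.2],[0.4,0,0,-0.07,-0.3],[0.4,0,0,-0.09,-0.4],[0.4,0,0,-0.12,-0.5],[0.4,0,0,-0.12,-0.5],[0.4,0,0,-0.12,-0.5]]'; python3 st.py
```

```text
clock: 11.42
eef_pos: [0.4513, 0.1689, 0.0791]
tcp_rot: [2.663, 1.666, 0.0]
contact_force: [-0.3, 0.1, 1.9]
width: 0.0483
Ftool [-0.03 -0.33 -1.94] Mtool [-0.058 -0.103 -0.025] w 0.0483 p [0.4513 0.1689 0.0791] j6 2.382 t 11.4167
clock: 12.0
eef_pos: [0.4514, 0.169, 0.0802]
tcp_rot: [2.172, 2.27, 0.001]
contact_force: [2.4, 0.6, 0.3]
width: 0.0482
Ftool [ 0.52  2.45 -0.34] Mtool [-0.351  0.042 -0.061] w 0.0482 p [0.4514 0.169  0.0802] j6 1.885 t 12.0
```

Well centred, with low forces. I'll continue to a total of about 5.25 rad, then take smaller steps.

```bash
for i in 1 ; do python3 -m pendant '[[0.4,0,0.02,-0.02,-0.1],[0.4,0,0.02,-0.05,-0.2],[0.4,0,0.02,-0.07,-0.3],[0.4,0,0.02,-0.09,-0.4],[0.4,0,0.02,-0.12,-0.5],[0.4,0,0.02,-0.12,-0.5],[0.4,0,0.02,-0.12,-0.5]]'; done; python3 st.py
python3 -m pendant '[[0.4,0,0,-0.02,-0.1],[0.4,0,0,-0.05,-0.2],[0.4,0,0,-0.07,-0.3],[0.4,0,0,-0.09,-0.4],[0.4,0,0,-0.12,-0.5],[0.4,0,0,-0.12,-0.5],[0.4,0,0,-0.12,-0.5]]'; python3 st.py
```

```text
clock: 12.58
eef_pos: [0.4514, 0.169, 0.0813]
tcp_rot: [-1.546, -2.735, -0.0]
contact_force: [1.1, 0.8, -0.7]
width: 0.0484
Ftool [0.11 1.4  0.73] Mtool [-0.241 -0.031 -0.06 ] w 0.0484 p [0.4514 0.169  0.0813] j6 1.387 t 12.5833
clock: 13.17
eef_pos: [0.4513, 0.169, 0.0824]
tcp_rot: [-0.823, -3.032, -0.0]
contact_force: [0.7, -0.5, -2.3]
width: 0.0481
Ftool [-0.85 -0.12  2.33] Mtool [-0.171 -0.231 -0.009] w 0.0481 p [0.4513 0.169  0.0824] j6 0.888 t 13.1667
```

```bash
python3 -m pendant '[[0.4,0,0,-0.02,-0.1],[0.4,0,0,-0.05,-0.2],[0.4,0,0,-0.07,-0.3],[0.4,0,0,-0.09,-0.4],[0.4,0,0,-0.11,-0.5],[0.4,0,0,-0.11,-0.5],[0.4,0,0,-0.11,-0.5]]'; python3 st.py
```

```text
clock: 13.75
eef_pos: [0.4513, 0.169, 0.0836]
tcp_rot: [-0.048, -3.141, -0.0]
contact_force: [2.2, 0.5, -0.4]
width: 0.0483
Ftool [-2.16  0.6   0.36] Mtool [ 0.046 -0.405  0.018] w 0.0483 p [0.4513 0.169  0.0836] j6 0.388 t 13.75
```

```bash
python3 -m pendant '[[0.4,0,0,-0.02,-0.1],[0.4,0,0,-0.05,-0.2],[0.4,0,0,-0.07,-0.3],[0.4,0,0,-0.09,-0.4],[0.4,0,0,-0.09,-0.4]]' 35; python3 st.py
python3 -m pendant '[[0.4,0,0,-0.02,-0.1],[0.4,0,0,-0.05,-0.2],[0.4,0,0,-0.07,-0.3],[0.4,0,0,-0.09,-0.4],[0.4,0,0,-0.09,-0.4]]'; python3 st.py
```

```text
clock: 14.17
eef_pos: [0.4513, 0.1689, 0.0846]
tcp_rot: [0.586, -3.086, -0.0]
contact_force: [0.9, 0.2, -1.1]
width: 0.0479
Ftool [-0.88 -0.15  1.1 ] Mtool [ 0.071 -0.11  -0.024] w 0.0479 p [0.4513 0.1689 0.0846] j6 -0.017 t 14.1667
clock: 14.58
eef_pos: [0.4513, 0.1689, 0.0856]
tcp_rot: [1.185, -2.909, -0.0]
contact_force: [0.3, -0.6, 0.5]
width: 0.048
Ftool [ 0.16 -0.66 -0.48] Mtool [ 0.146  0.024 -0.114] w 0.048 p [0.4513 0.1689 0.0856] j6 -0.416 t 14.5833
```

```bash
python3 -m pendant '[[0.4,0,0,-0.02,-0.1],[0.4,0,0,-0.05,-0.2],[0.4,0,0,-0.07,-0.3],[0.4,0,0,-0.09,-0.4],[0.4,0,0,-0.09,-0.4]]'; python3 st.py
```

```text
clock: 15.0
eef_pos: [0.4514, 0.169, 0.0868]
tcp_rot: [-1.738, 2.616, 0.0]
contact_force: [0.7, -0.9, 2.8]
width: 0.0479
Ftool [ 0.58 -0.97 -2.8 ] Mtool [ 0.02   0.041 -0.016] w 0.0479 p [0.4514 0.169  0.0868] j6 -0.815 t 15.0
```

```bash
python3 -m pendant '[[0.4,0,0,-0.02,-0.1],[0.4,0,0,-0.05,-0.2],[0.4,0,0,-0.07,-0.3],[0.4,0,0,-0.09,-0.4],[0.4,0,0,-0.09,-0.4]]'; python3 st.py
python3 -m pendant '[[0.4,0,0,-0.03,-0.1],[0.4,0,0,-0.05,-0.2],[0.4,0,0,-0.08,-0.3],[0.4,0,0,-0.1,-0.4],[0.4,0,0,-0.1,-0.4]]'; python3 st.py
```

```text
clock: 15.42
eef_pos: [0.4515, 0.1691, 0.0877]
tcp_rot: [-2.222, 2.219, 0.0]
contact_force: [-0.8, 1.0, 3.6]
width: 0.0482
Ftool [-1.02  0.78 -3.63] Mtool [ 0.067 -0.068  0.015] w 0.0482 p [0.4515 0.1691 0.0877] j6 -1.214 t 15.4167
clock: 15.83
eef_pos: [0.4514, 0.1691, 0.0886]
tcp_rot: [-2.619, 1.734, 0.0]
contact_force: [-0.5, -0.7, 3.0]
width: 0.048
Ftool [ 0.5   0.74 -2.96] Mtool [ 0.02  -0.134  0.024] w 0.048 p [0.4514 0.1691 0.0886] j6 -1.614 t 15.8333
```

That makes 7.25 rad in total, with a steady spring push of about 3 N, so the thread seems to have let go. I'll try a careful small lift.

```bash
python3 -m pendant '[[0.4,0,0,-0.05,0],[0.4,0,0,-0.1,0],[0.4,0,0,-0.15,0],[0.4,0,0,-0.2,0]]'; python3 st.py
```

```text
clock: 16.17
eef_pos: [0.4514, 0.169, 0.0904]
tcp_rot: [-2.62, 1.733, 0.0]
contact_force: [0.6, 0.2, 3.2]
width: 0.0475
Ftool [ 0.08 -0.67 -3.21] Mtool [ 0.151 -0.17   0.031] w 0.0475 p [0.4514 0.169  0.0904] j6 -1.615 t 16.1667
```

Free. I'll lift smoothly now.

```bash
python3 -m pendant '[[0.4,0,0,-0.1,0],[0.4,0,0,-0.3,0],[0.4,0,0,-0.5,0],[0.4,0,0,-0.8,0],[0.4,0,0,-1.1,0],[0.4,0,0,-1.4,0],[0.4,0,0,-1.7,0],[0.4,0,0,-2.0,0],[0.4,0,0,-2.5,0],[0.4,0,0,-3,0],[0.4,0,0,-4,0],[0.4,0,0,-5,0],[0.4,0,0,-6,0],[0.4,0,0,-6,0],[0.4,0,0,-6,0]]'; python3 st.py
python3 - <<'E'
from cell import env
import cv2
cv2.imwrite('pics/w5.png',env.capture('wrist'))
cv2.imwrite('pics/s5.png',env.capture('scene')[100:300,50:300].repeat(3,0).repeat(3,1))
E
```

```text
clock: 17.42
eef_pos: [0.4519, 0.1691, 0.1512]
tcp_rot: [-2.622, 1.728, -0.001]
contact_force: [0.1, -0.0, -0.4]
width: 0.0477
Ftool [ 0.06 -0.08  0.4 ] Mtool [ 0.014 -0.02  -0.021] w 0.0477 p [0.4519 0.1691 0.1512] j6 -1.618 t 17.4167
```

View pics/s5.png

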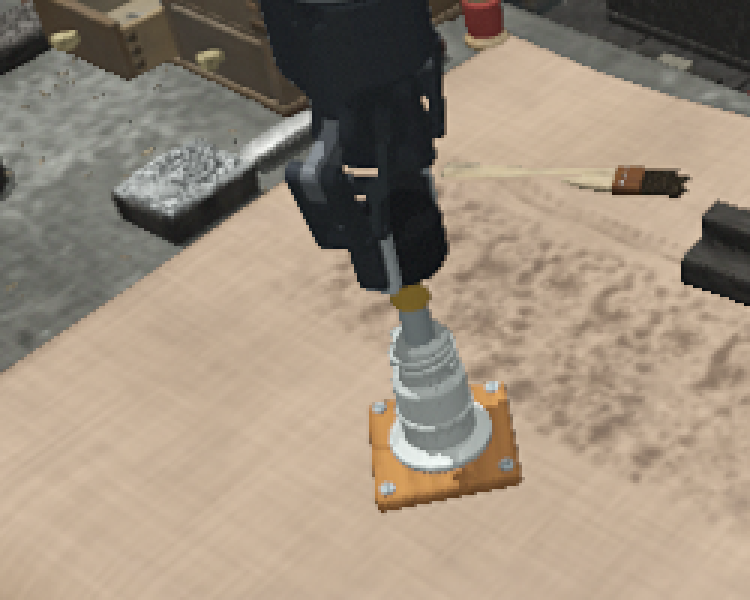

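View pics/w5.png

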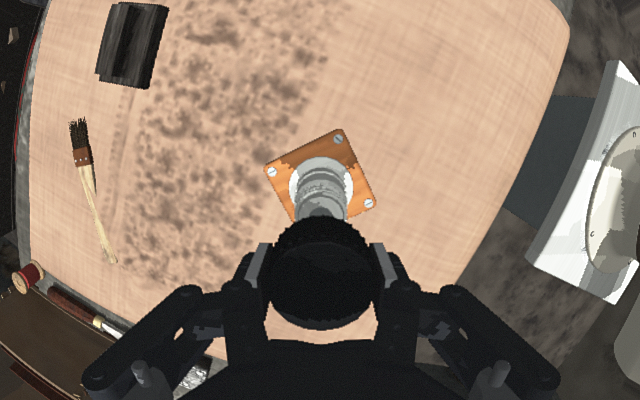

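The cap is held clear of the canister, and the brass disc is visible below it at about (410,297) in the crop. I'll check where the rim and finger tips lie relative to the TCP.

Run:
```python
import sys;sys.path.insert(0,'.')
from h import *
im=env.capture('scene');cv2.imwrite('pics/s6full.png',im)
s=env.read_state();M=R.from_rotvec(s['tcp_rot']).as_matrix();P=s['eef_pos']
x0,y0,k=150,120,8
c=cv2.resize(im[y0:195,x0:240],None,fx=k,fy=k,interpolation=cv2.INTER_CUBIC)
c=cv2.convertScaleAbs(c,alpha=2.2,beta=20)
th=np.linspace(0,2*np.pi,80)
for h,col in ((0,(0,0,255)),(.004,(0,255,0)),(.008,(255,100,0))):
    pts=[proj('scene',P+np.array([.0245*np.cos(t),.0245*np.sin(t),h])) for t in th]
    pts=np.array([((u-x0+.5)*k-.5,(v-y0+.5)*k-.5) for u,v in pts]).round().astype(np.int32)
    cv2.polylines(c,[pts],True,col,1)
cv2.imwrite('pics/s6.png',c)
print(M.round(3),s['joint_pos'].round(3))
tgt=np.array([.536,-.172,P[2]]);print((M.T@(tgt-P)*100).round(2))
# tin long axis direction
d=np.array([.5897-.5408,-.21+.1068]);print('long yaw',np.arctan2(d[1],d[0]),'tool y yaw',np.arctan2(M[1,1],M[0,1]))
```

```text
[[ 0.394 -0.919 -0.001]
 [-0.919 -0.394 -0.   ]
 [-0.     0.001 -1.   ]] [ 0.358 -0.091 -0.159  1.503 -0.    -1.618]
[34.66  5.65  0.  ]
long yaw -1.12829715067623 tool y yaw -2.736253437700796
```

View pics/s6.png

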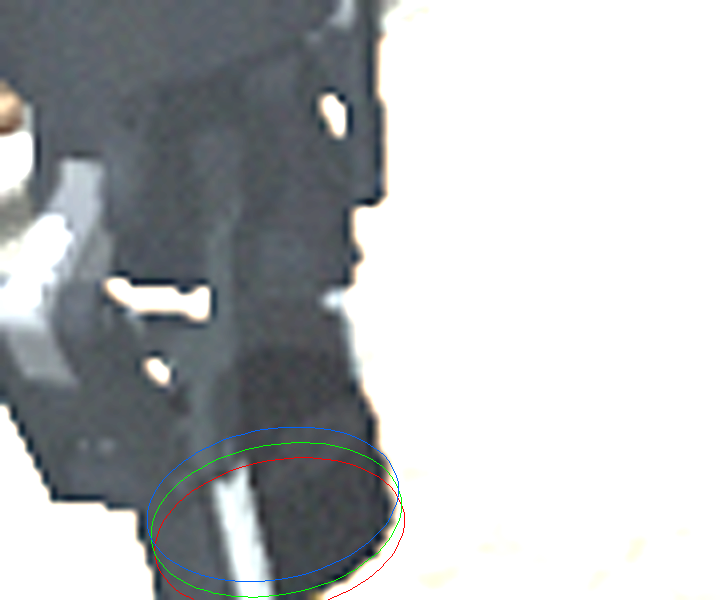

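Run:
```python
import sys;sys.path.insert(0,'.')
from h import *
im=cv2.imread('pics/s6full.png')
s=env.read_state();M=R.from_rotvec(s['tcp_rot']).as_matrix();P=s['eef_pos']
x0,y0,k=155,150,9
c=cv2.resize(im[y0:210,x0:230],None,fx=k,fy=k,interpolation=cv2.INTER_CUBIC)
c=cv2.convertScaleAbs(c,alpha=2.2,beta=20)
for h,col in ((0,(0,0,255)),(.004,(0,255,0)),(.008,(255,100,0))):
  for off in (-.011,.011):
    u,v=proj('scene',P+M[:,1]*.0245+M[:,0]*off+np.array([0,0,h]))
    cv2.drawMarker(c,(int((u-x0+.5)*k),int((v-y0+.5)*k)),col,cv2.MARKER_CROSS,12,2)
cv2.imwrite('pics/s7.png',c)
```

```text
(no output)
```

View pics/s7.png

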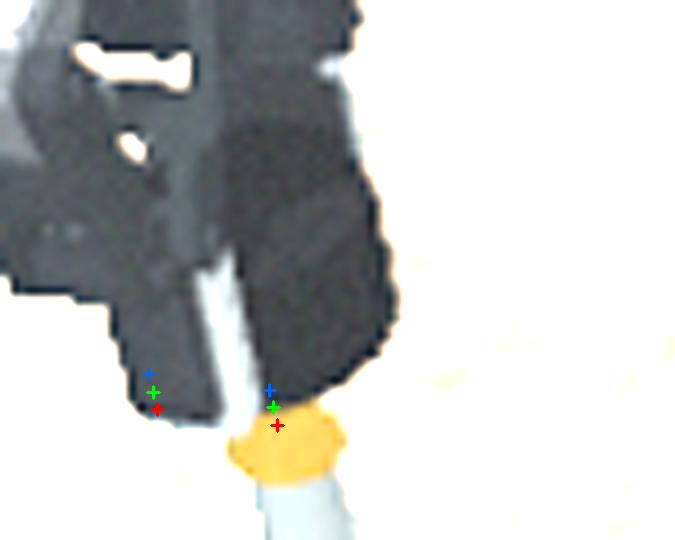

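The rim fits about 4 mm above the TCP, and the finger tips are about level with or slightly below the rim. The jaws already lie across the tin's short side, so I'll carry the cap over without turning.

```bash
python3 -m pendant '[[0.4,1,0.15,-0.5,0],[0.4,3,0.5,-1,0],[0.4,5.5,0.9,-1,0],[0.4,8.5,1.4,-1,0],[0.4,11.5,1.9,-1,0],[0.4,14.5,2.4,-1,0],[0.4,17.5,2.9,-1,0],[0.4,20.5,3.4,-1,0],[0.4,23.5,3.9,-1,0],[0.4,26.5,4.4,-1,0],[0.4,29.5,4.8,-1,0],[0.4,32,5.2,0,0],[0.4,34,5.5,2,0],[0.4,34.7,5.6,4,0],[0.4,34.7,5.6,6,0],[0.4,34.7,5.6,7.5,0],[0.4,34.7,5.6,8,0],[0.4,34.7,5.6,8,0],[0.4,34.7,5.6,8,0]]'; python3 st.py
python3 - <<'E'
from cell import env
import cv2
cv2.imwrite('pics/w8.png',env.capture('wrist'))
im=env.capture('scene');cv2.imwrite('pics/s8f.png',im);cv2.imwrite('pics/s8.png',im[190:340,300:500].repeat(4,0).repeat(4,1))
cv2.imwrite('pics/t8.png',env.capture('top')[130:270,330:480].repeat(4,0).repeat(4,1))
E
```

```text
clock: 19.15
eef_pos: [0.5368, -0.1723, 0.0709]
tcp_rot: [-2.623, 1.729, -0.0]
contact_force: [-0.3, 0.2, -0.2]
width: 0.0479
Ftool [-0.3   0.23  0.19] Mtool [-0.011 -0.011 -0.02 ] w 0.0479 p [ 0.5368 -0.1723  0.0709] j6 -2.287 t 19.15
```

View pics/s8.png

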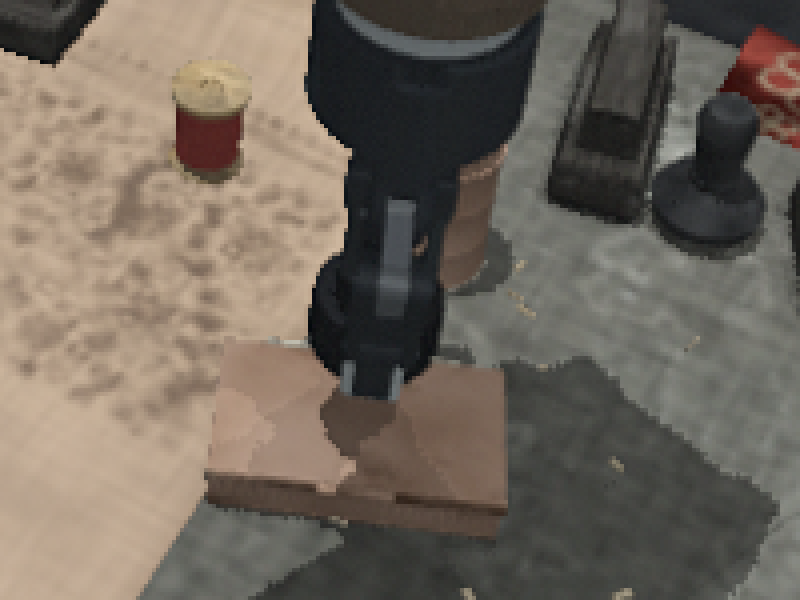

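View pics/w8.png

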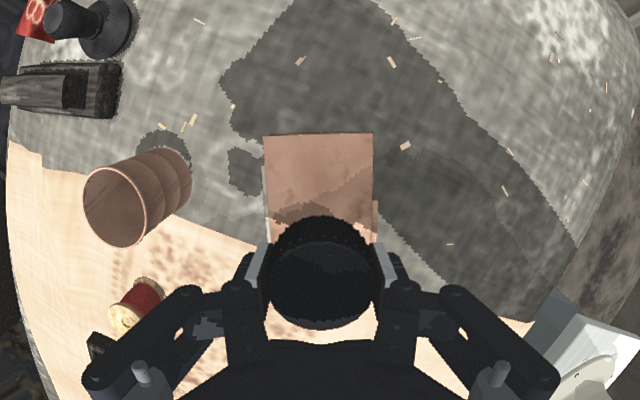

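Both views show the cap over the lid. The wrist view shows the tin's far edge corners at (263,134) and (373,132), which I'll use to check the centring.

Run:
```python
import sys;sys.path.insert(0,'.')
from h import *
s=env.read_state();a=wonz(264,135,.0245,s);b=wonz(373,132.5,.0245,s);print(a,b,np.linalg.norm(a-b))
d=np.array([.0489,-.1032,0]);d/=np.linalg.norm(d);m=(a+b)/2
print('centre',m-d*.058, 'tcp',s['eef_pos'])
```

```text
[ 0.59183283 -0.21314755  0.0245    ] [ 0.53072661 -0.24096245  0.0245    ] 0.06713896036908977
centre [ 0.53644416 -0.17464131  0.0245    ] tcp [ 0.53743452 -0.17224457  0.0717041 ]
```

Centred within 3 mm. I'll descend to just above the lid and then feel for contact.

```bash
python3 -m pendant '[[0.4,0,0,1,0],[0.4,0,0,2,0],[0.4,0,0,3,0],[0.4,0,0,3.7,0],[0.4,0,0,4.2,0],[0.4,0,0,4.4,0],[0.4,0,0,4.4,0]]'; python3 st.py
python3 -m pendant '[[0.4,0,0,0.05,0],[0.4,0,0,0.1,0],[0.4,0,0,0.15,0],[0.4,0,0,0.15,0]]'; python3 st.py
python3 -m pendant '[[0.4,0,0,0.03,0],[0.4,0,0,0.06,0],[0.4,0,0,0.1,0],[0.4,0,0,0.1,0]]'; python3 st.py
```

```text
clock: 19.88
eef_pos: [0.5364, -0.172, 0.0255]
tcp_rot: [2.623, -1.729, -0.002]
contact_force: [0.2, 0.2, -0.6]
width: 0.0481
Ftool [-0.07 -0.22  0.63] Mtool [0.025 0.02  0.002] w 0.0481 p [ 0.5364 -0.172   0.0255] j6 -2.286 t 19.8833
clock: 20.22
eef_pos: [0.537, -0.1721, 0.025]
tcp_rot: [-2.623, 1.729, -0.001]
contact_force: [0.7, 0.6, -0.6]
width: 0.0478
Ftool [-0.28 -0.87  0.59] Mtool [ 0.015 -0.008  0.033] w 0.0478 p [ 0.537  -0.1721  0.025 ] j6 -2.286 t 20.2167
clock: 20.55
eef_pos: [0.537, -0.1722, 0.0244]
tcp_rot: [-2.623, 1.729, -0.001]
contact_force: [-1.5, -0.2, 3.7]
width: 0.0482
Ftool [-0.41  1.45 -3.72] Mtool [-0.286 -0.134 -0.028] w 0.0482 p [ 0.537  -0.1722  0.0244] j6 -2.286 t 20.55
```

Run:
```python
import sys;sys.path.insert(0,'.')
from h import *
im=env.capture('scene')
cv2.imwrite('pics/s9.png',cv2.convertScaleAbs(cv2.resize(im[250:330,345:440],None,fx=7,fy=7,interpolation=cv2.INTER_CUBIC),alpha=1.8,beta=15))
im=env.capture('wrist');cv2.imwrite('pics/w9.png',im)
```

```text
(no output)
```

View pics/s9.png

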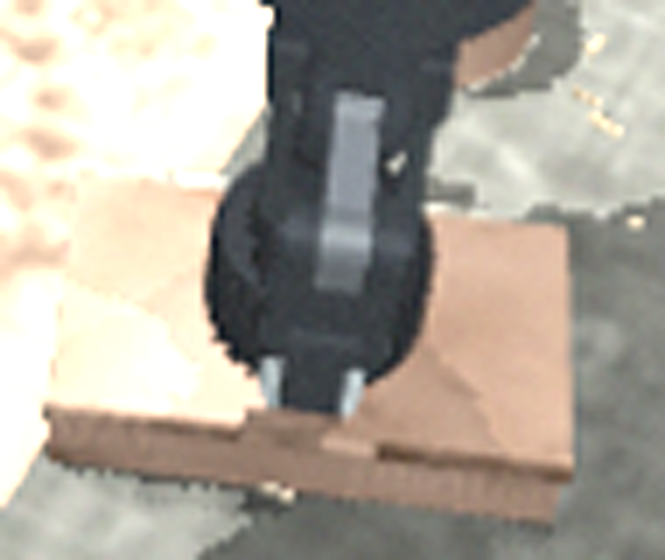

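View pics/w9.png

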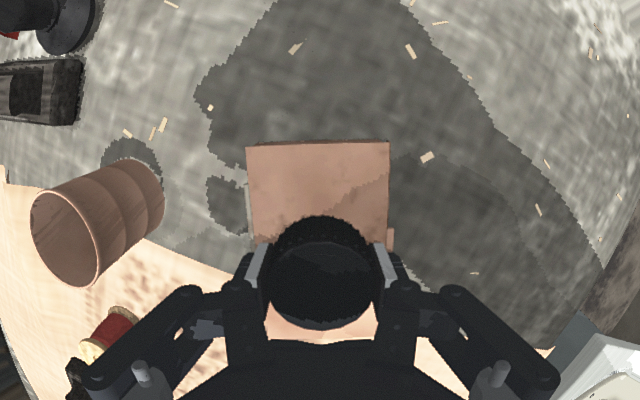

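Contact: 3.7 N with the TCP at 24.4 mm, so the finger tips are at lid level and the rim at most a few mm above it. I'll back off slightly and open slowly and narrowly so the cap slides down without a real drop.

```bash
python3 -m pendant '[[0.4,0,0,-0.04,0],[0.4,0,0,-0.04,0],[0.56,0,0,-0.04,0],[0.57,0,0,-0.04,0],[0.58,0,0,-0.04,0],[0.59,0,0,-0.04,0],[0.6,0,0,-0.04,0],[0.61,0,0,-0.04,0],[0.62,0,0,-0.04,0],[0.62,0,0,-0.04,0]]' 20; python3 st.py
python3 - <<'E'
import sys;sys.path.insert(0,'.')
from h import *
im=env.capture('scene')
cv2.imwrite('pics/s10.png',cv2.convertScaleAbs(cv2.resize(im[250:330,345:440],None,fx=7,fy=7,interpolation=cv2.INTER_CUBIC),alpha=1.8,beta=15))
im=env.capture('wrist');cv2.imwrite('pics/w10.png',im)
E
```

```text
clock: 21.48
eef_pos: [0.5368, -0.172, 0.0241]
tcp_rot: [2.623, -1.729, -0.0]
contact_force: [-0.7, 0.9, -0.4]
width: 0.053
Ftool [-1.06  0.27  0.42] Mtool [-0.037 -0.009 -0.003] w 0.053 p [ 0.5368 -0.172   0.0241] j6 -2.286 t 21.4833
```

View pics/s10.png

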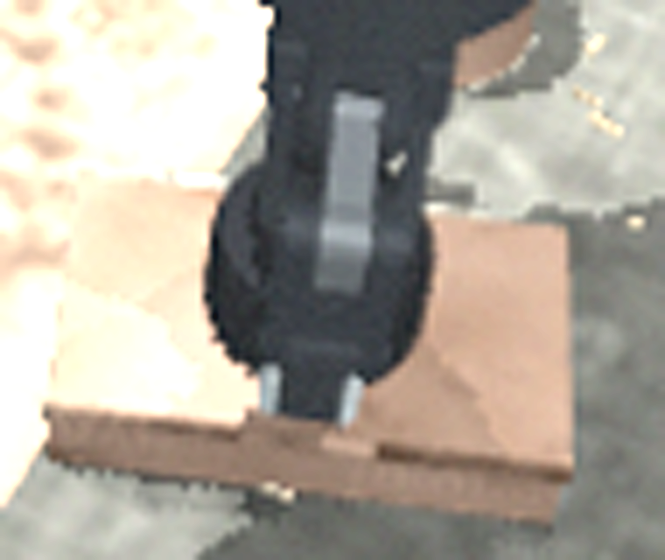

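View pics/w10.png

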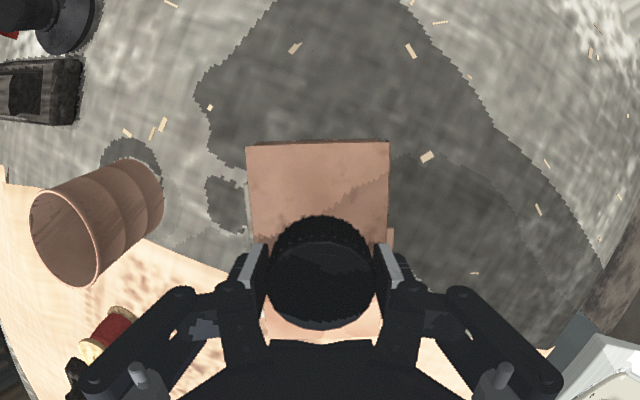

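The cap didn't move when the jaws let go, so its rim was already on the lid, and gaps now show on both sides. I'll open a bit more and retreat straight up.

```bash
python3 -m pendant '[[0.66,0,0,-0.1,0],[0.7,0,0,-0.2,0],[0.75,0,0,-0.3,0],[0.75,0,0,-0.5,0],[0.75,0,0,-1,0],[0.75,0,0,-2,0],[0.75,0,0,-3,0],[0.75,0,0,-4.5,0],[0.75,0,0,-6.5,0],[0.75,0,0,-9,0],[0.75,0,0,-12,0],[0.75,0,0,-15,0],[0.75,-3,0,-16,0],[0.75,-7,0,-16,0],[0.75,-11,0,-16,0],[0.75,-15,0,-16,0],[0.75,-18,0,-16,0],[0.75,-18,0,-16,0]]'; python3 st.py
python3 - <<'E'
import sys;sys.path.insert(0,'.')
from h import *
im=env.capture('scene');cv2.imwrite('pics/s11.png',im)
im=env.capture('top');cv2.imwrite('pics/t11.png',im)
cv2.imwrite('pics/t11c.png',cv2.resize(im[140:255,365:445],None,fx=5,fy=5,interpolation=cv2.INTER_CUBIC))
E
```

```text
clock: 23.08
eef_pos: [0.4641, -0.0031, 0.1861]
tcp_rot: [-2.625, 1.723, -0.001]
contact_force: [0.6, -0.3, 1.1]
width: 0.0639
Ftool [ 0.54 -0.41 -1.11] Mtool [ 0.029 -0.03  -0.006] w 0.0639 p [ 0.4641 -0.0031  0.1861] j6 -1.987 t 23.0833
```

View pics/s11.png

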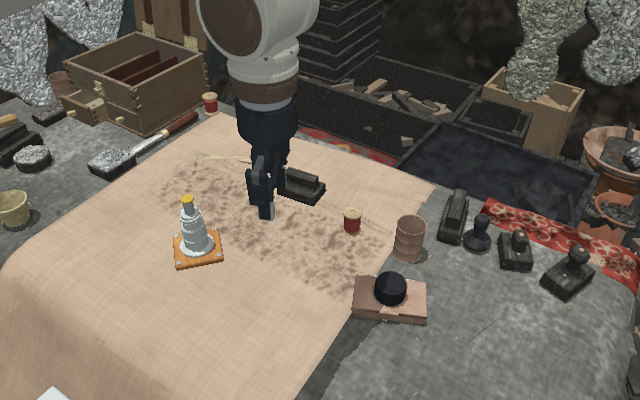

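View pics/t11c.png

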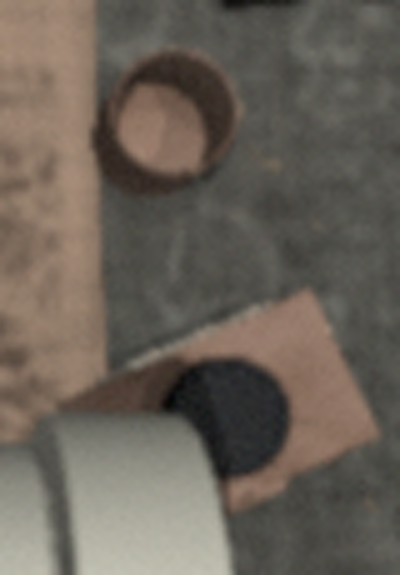

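The cap stands on the tin at crop (228,416) in the top view and (390,288) in the scene view. The lid corners (310,290) and (380,437) haven't moved. Last step is the numbers, then I'll hand it in.

```bash
python3 - <<'E'
import sys;sys.path.insert(0,'.')
from h import *
f=lambda x,y,a,b,k=5:((x+.5)/k-.5+a,(y+.5)/k-.5+b)
c=onz('top',*f(228,416,365,140),.054);print('cap',c)
for t in ([.5347,-.1725],[.5364,-.1746]):
  y=np.array([-.428,.904]);x=np.array([.904,.428]);d=c[:2]-t;print('rel',d@x,d@y)
import cv2
a=cv2.imread('pics/top0.png').astype(int);b=cv2.imread('pics/t11.png').astype(int)
for n,(x0,y0,x1,y1) in dict(block=(250,130,310,175),spool=(330,150,360,185),open=(380,145,420,185)).items():
  print(n,abs(a-b)[y0:y1,x0:x1].mean())
E
python3 -m pendant '[[0.75,0,0,0,0],[0.75,0,0,0,0],[0.75,0,0,0,0]]'
python3 -c "
from cell import env
print(env.close_job())"
```

```text
cap [ 0.53516382 -0.16940421  0.054     ]
rel 0.0017442924243983664 0.00260007377677152
rel 0.001106292424398343 0.005226073776771552
block 7.22716049382716
spool 8.60063492063492
open 6.5372916666666665
clock: 23.43
eef_pos: [0.4662, -0.0075, 0.1842]
tcp_rot: [2.622, -1.731, -0.0]
contact_force: [-0.5, 1.1, 0.2]
width: 0.064
the job is handed in; nothing more can be done
None
```

I unscrewed the cap in two grips, about 7.25 rad in total. I lifted about 2.2 mm per rad to follow the thread; measured tool forces stayed below about 8 N. I kept hold of the cap as the thread let go, then set it mouth down on the tin's lid, released it and handed the job in at 23.4 s.

**Last checks:**
- **Cap position:** the top camera put the cap about 2 mm across and 3–5 mm along from the tin's middle. It looked upright in the scene view.
- **Tin:** the two lid corners still visible in the top view had not moved.
- **Bystanders:** all three looked in place in the last pictures. My picture comparison there gave small grey-level differences of about 7, which I took to be noise and lighting.
- **Robot:** the arm was clear of everything when I handed in.

**Where measurements disagreed:**
- The cap position estimates differed by up to 4 mm between cameras. The jaws centred on it without trouble.
- The scene view suggested the cap rim was about 4 mm above the finger tips. At touch-down the rim turned out to be on the lid already, so the cap did not drop.

I did not measure the cap's tilt or its exact resting height.

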